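# Raise a cast mount four clicks into the camera's view and hold it there

## Robot

A 6-joint arm with a two-finger parallel gripper is mounted at the origin on the work surface. World frame = base frame: x ahead of the robot, y to its left, z up, the work surface at z = 0. Lengths are in m, angles in rad, forces in N, time in s.
With the tool pointing down it reaches from about 0.35 to 0.725 m from the base axis. Payload 4.3 kg.
Tool frame: the origin (TCP) lies midway between the tips of the shut fingers; the grasp point (between the pads) lies 19 mm behind it (grip_point_offset is the distance from the TCP to the grasp point, in m); z points along the fingers, y is the line along which they close (so a half turn about z gives the same grasp; the last joint's range is limited). The gripper opens to 85 mm and grips with 20 to 120 N. Pads are 22 mm wide; open, the fingers measure 114 mm over their backs; the gripper's body (76 mm by 85 mm) begins 54 mm behind the grasp point. The pads swing forward as they close: fully open they stand 13 mm farther back than shut.
Start: joints at [1.14, 0.377, 0.081, 1.274, 0, 1.46], TCP at [0.181, 0.546, 0.231] pointing down, gripper open.
Joint ranges: [-2.72, 2.72], [-0.84, 1.66], [-1.02, 1.22], [-1.77, 2.12], [-1.37, 1.28], [-3.14, 3.14]. Speed limits (rad/s): [2.57, 2.57, 3.14, 3.14, 3.14, 3.14].

## Interface

Orientations are given as a rotation vector (axis times angle).
In Python, from cell import observe, snapshot, finish_job, spot_in, spot_point, grip_point_offset gives the robot as it stands.
- The arm moves only by the tool apply_moves, never from a script. Its argument "steps" is a list of rows, each a list of 3 entries, a list of its own where there are three numbers: the opening in per cent of the stroke, from 0 (shut) to 100 (fully open), then the shift along the tool's x, y, z in mm, then the turn, a rotation vector about the tool's x, y, z in rad. In form: [[gripper, [tx, ty, tz], [ax, ay, az]], ...]. A call has 1 to 5 rows; each row shifts and turns the commanded pose from where the row before left it, along the tool's axes as they then stand; what a row does not reach is not made up. A row lasts 1/8 s, in which the tool goes at most 62.5 mm and 10.7 degrees, less where a joint would pass 70% of its speed; a pose out of reach is approached as far as the arm can. A call is refused whole if a number of a shift passes 62.5 or a number of a turn 0.188, either way. A call with a gripper value outside its range is refused whole. The fingers move at their own pace and stop on an object; "force" is the grip in N (left out, the last holds). Time passes only in rows, so rows that do not move let the fingers close. It gives the time, the measured TCP pose, the force, the opening and the grip force at its end, in the units of the state.
- observe(): the state, without advancing time (a new reading comes with each control period).
- snapshot(name): name is "side" or "top" or "wrist"; returns a dict with "color" (384x512x3 uint8, red, green, blue), "z_map" (384x512 float32, m along the optical axis (not along the pixel's ray), 0 where there is no reading), "fx", "fy", "cx", "cy" (pixels), "k1" (the pictures are not rectified: a ray, as slopes to the right and down, at radius r is drawn at 1 + k1 r^2 times it, then the intrinsics apply), "T" (4x4, takes a point from camera to world coordinates). Camera axes: x right, y down, z forward; pixel columns grow to the right and rows downward; lengths in m; the calibration is good to about 2 mm. A picture is of the moment at which its call begins.
- finish_job(): hands the job in; it is judged then, once.
Trained networks look in a picture, given as the dict that the camera call returned (one of the last four; its "shot" number tells which), for a name from the list of things; names that differ only in an ending like _2 or _b are one class to them, and where a whole thing is asked for, a point or a joint stands for the part that bears it (a point fixed in the world has none). Each returns a list of dicts, best first, with "confidence" (0 to 1); they miss things now and then, are a little off and sometimes report something else, mostly with a low value. They report only what shows in the picture. A call takes as long as a camera call. They do not tell look-alikes from the thing itself.
- spot_in(picture, name): "box" ([left, top, right, bottom] in pixels, round what is visible of it).
- spot_point(picture, name): "position" ([column, row] in pixels: a listed point, or the origin of a listed thing).
The state is a dict: "clock": time; "joints": joint angles; "dq": joint speeds; "joint_torque": joint torques, N m; "tcp_pos": TCP position; "eef_rot": TCP orientation; "ft_force": force on the tool from outside, world axes, zero at the start; "moment": the same for the moment, N m; "grip_width": finger opening in m; "gripper_force": force on a finger pad.
Only numpy, scipy, OpenCV 4.12 (cv2) and the standard library are available. Lean on these libraries where they do the work, as an engineer would, in place of code of your own. Each camera call takes 0.05 s, during which the arm holds its last target. There are 200 camera calls.

## Task

Lift the cast resin mount out of its mould and set it down gently, knob upward, fully home in the round seat on top of the inspection lift. Then swing the lift's spring-return lever on by four clicks, counting them by feel, without going over into a fifth. Finish with the gripper still holding the lever at the fourth click (it springs back if let go), and leave the other things on the bench where they are.

Things in the scene. Friction and masses are not known exactly. Their poses are not given: they have to be found in the camera images.
- mount: Cast resin mount, off-white, about 60 g: a round flange 48 mm in diameter and 8 mm thick with a round knob 30 mm in diameter and 18 mm high on top (26 mm in all). Origin at the centre of its underside, z up through the knob. It starts lying in the cavity of mould, flange down, underside 18 mm above the bench; grip it by the knob.
- mould: The mould holding the mount: square aluminium block 80 x 80 x 25 mm, fixed to the bench, with a round cavity 52 mm in diameter and 7 mm deep in the middle of its top. Origin at the centre of its underside.
- spare_mould: An identical mould with an empty cavity, fixed; not needed. Origin at the centre of its underside.
- lift: Inspection lift, fixed: white base box 220 mm long (its own x from -90 to +130 mm), 120 mm wide (y), top at 50 mm. Origin on the bench, 20 mm from the box's middle toward the lever end. Its +x end carries a small side-looking camera (x 80 to 132 mm, y within 18 mm, top at 110 mm); the platen is in the middle (x = 30 mm); the lever is at the -x end.
- platen_seat (a point): Centre of the floor of the round seat in the platen: seat 52 mm in diameter and 4 mm deep in a 74 x 74 mm steel plate; the seat's floor is 60 mm and the plate's top 64 mm above the bench with the lever at rest. The platen rises 1.5 mm for each click. Axes those of the lift (camera toward +x).
- lever_grip (a point): Middle of the lever's upright handle: a black round post 16 mm in diameter, 42 mm high, from 64 to 106 mm above the bench (this point is 85 mm above the bench), rising from a 24 mm wide round steel boss at the end of a flat steel arm (top of the arm 62 mm above the bench). It moves with the lever.
- lever_pivot (a point): Point on the lever's vertical turning axis, 85 mm above the bench; the handle travels on a level circle of 90 mm radius about it. At rest the handle stands, seen from here, 0.6 rad to the +y side of the lift's -x direction. Does not move.
- lever (a joint): Lever angle, rad: 0 at rest on its stop, growing counter-clockwise from above (from the lift's +y side round its -x end to its -y side). Fully in click n at 0.2 n (18 mm of handle travel each), six clicks, end stop 1.25. Push at the handle peaks at 6 to 7 N a quarter of the way to the next click, drops to 1.5 to 3 N three quarters of the way. A spring returns it to 0 if let go.
- jar_a: Small glass sample jar with white lid, 36 mm across, 38 mm high; leave it alone. Origin under its centre.
- jar_b: Small glass sample jar with white lid, 36 mm across, 38 mm high; leave it alone. Origin under its centre.
- jar_c: Small glass sample jar with white lid, 36 mm across, 38 mm high; leave it alone. Origin under its centre.
- dish: Closed glass dish, 94 mm across, 20 mm high; leave it alone. Origin under its centre.
- bottle: White plastic bottle, 60 mm across, 150 mm high; leave it alone. Origin under its centre.
- mug: White mug, 80 mm across, 90 mm high; leave it alone. Origin under its centre.
- screwdriver: Screwdriver lying down, 160 mm long; leave it alone.
- cast_block: Rectangular resin casting 60 x 35 x 18 mm; leave it alone. Origin under its centre.
There are look-alikes about, which are no part of the job. What is shaped like the mount but blue or turquoise is not meant.

How it is judged:
On the way, in this order (a step that is already met when the one before it is completed fails the run):
1. the mount is lifted clear of its mould (z of mount in the frame of mould above 0.035 m and contact force between the fingers and mount above 0.5 N), for 0.1 s.
2. the mount sits home in the seat, let go, with the lever still at rest (horizontal distance between mount and platen_seat below 0.004 m and z of mount in the frame of platen_seat between -0.003 and 0.002 m and angle between mount's own z axis and vertical below 0.06 rad and contact force between the fingers and mount below 0.1 N and value of joint lever below 0.1 rad), for 0.3 s.
3. the lever is held at the fourth click (value of joint lever between 0.72 and 0.88 rad and contact force between the fingers and lever above 0.5 N), for 0.3 s.
At the end, for the whole second after the job is handed in: The mount sits home in the seat (centre within 4 mm, underside within 2 mm above and 3 mm below the seat floor, tilt under 0.06 rad), nothing of the arm touching it, and the gripper's fingers hold the lever still in the fourth click (lever between 0.72 and 0.88 rad, finger contact over 0.5 N) (all of step 3 and horizontal distance between mount and platen_seat below 0.004 m and z of mount in the frame of platen_seat between -0.003 and 0.002 m and angle between mount's own z axis and vertical below 0.06 rad and velocity of joint lever between -0.1 and 0.1 rad/s and contact force between the arm and mount below 0.1 N); the arm keeps its last pose, push and grip.
It fails at once if the lever goes over into the fifth click (beyond 0.92 rad) (value of joint lever above 0.92 rad).
It fails at once if the lever is advanced (beyond 0.2 rad) while the mount is not in the seat (value of joint lever above 0.2 rad and distance between mount and platen_seat above 0.012 m).
It fails at once if the mount is dropped or thrown (over 0.6 m/s while not held) (linear speed of mount above 0.6 m/s and contact force between the fingers and mount below 0.05 N).
It fails at once if another thing on the bench is shifted by more than 20 mm (distance of any of jar_a, jar_b, jar_c, dish, bottle, mug, screwdriver, cast_block from where it was at the start of the episode above 0.02 m).
It also fails if it takes over 72 s, if anything falls off the work surface, if the arm or the gripper's body presses on something with over 40 N, if the wrist force passes 120 N, or if a joint passes its speed limit or range.

## Working session

There is one attempt and no reset: what is moved stays moved. The work goes in short steps, Python scripts to look and compute and a tool call to move; the robot and the scene stay as the last step left them, time stands still between calls to the robot, and variables do not carry over. Pictures are saved under pics/ and viewed, at most 10 in all, crops included, and the job is handed in when it is done.

Besides the shell and the picture viewer there is one more tool, called as name(argument=value, ...), one argument or row to a line, values as JSON. apply_moves: Moves the arm, as the interface text tells. Its arguments: {"type":"object","properties":{"steps":{"type":"array"},"force":{"type":"number"}},"required":["steps"]}

```bash
ls; mkdir -p pics; cat > h.py <<'E'
import numpy as np, cv2
from cell import *
from scipy.spatial.transform import Rotation as R
def ray(s,p):
    d=np.array([[(p[0]-s["cx"])/s["fx"],(p[1]-s["cy"])/s["fy"]]])[0]; u=d.copy()
    for _ in range(20): u=d/(1+s["k1"]*(u@u))
    return np.array([u[0],u[1],1.])
def at_z(s,p,z):
    T=s["T"]; d=T[:3,:3]@ray(s,p); o=T[:3,3]; return o+d*(z-o[2])/d[2]
def depth_pt(s,p):
    c,r=int(round(p[0])),int(round(p[1])); z=s["z_map"][max(r-2,0):r+3,max(c-2,0):c+3]; z=z[z>0]
    if not len(z): return None
    return (s["T"]@np.append(ray(s,p)*np.median(z),1))[:3]
def save(s,name,box=None,k=1):
    im=s["color"][:,:,::-1]
    if box: im=im[box[1]:box[3],box[0]:box[2]]
    cv2.imwrite("pics/"+name,cv2.resize(im,None,fx=k,fy=k,interpolation=cv2.INTER_CUBIC))
E
python3 - <<'E'
from h import *
np.set_printoptions(precision=4,suppress=True)
ims=[]
for n in ("top","side"):
    s=snapshot(n); ims.append(s["color"][:,:,::-1]); print(n,s["T"][:3,3])
    for t in ("mount","mould","lift"):
        print(t,[(np.round(b["box"]),round(b["confidence"],2)) for b in spot_in(s,t)])
    for t,z in (("mount",.018),("mould",0),("lift",0),("platen_seat",.06),("lever_grip",.085),("lever_pivot",.085)):
        for q in spot_point(s,t): print(t,np.round(q["position"]),round(q["confidence"],2),at_z(s,q["position"],z),depth_pt(s,q["position"]))
cv2.imwrite("pics/a.png",cv2.resize(ims[0],(800,600)));cv2.imwrite("pics/b.png",cv2.resize(ims[1],(800,600)))
o=observe();print(o["tcp_pos"],o["eef_rot"],grip_point_offset,o["clock"])
E
```

```text
pics
top [0.3281 0.0879 1.5404]
mount [(array([134., 191., 151., 207.]), 0.71), (array([238., 164., 249., 174.]), 0.64), (array([180., 166., 197., 183.]), 0.63), (array([205., 198., 223., 211.]), 0.5), (array([143., 137., 159., 148.]), 0.43)]
mould [(array([171., 156., 205., 187.]), 0.64), (array([100., 213., 130., 248.]), 0.42)]
lift [(array([304., 127., 347., 207.]), 0.72), (array([160., 220., 190., 248.]), 0.46)]
mount [213. 203.] 0.7 [0.4969 0.2027 0.018 ] [0.4961 0.2022 0.0252]
mount [188. 173.] 0.66 [0.5954 0.2862 0.018 ] [0.5916 0.2833 0.0402]
mount [143. 196.] 0.59 [0.5219 0.4335 0.018 ] [0.5209 0.4317 0.0256]
mount [149. 146.] 0.55 [0.6919 0.4153 0.018 ] [0.6918 0.4153 0.018 ]
mould [187. 173.] 0.61 [0.6007 0.2902 0.    ] [0.5935 0.2849 0.0404]
mould [188. 174.] 0.57 [0.5949 0.2879 0.    ] [0.5882 0.2828 0.0388]
lift [326. 169.] 0.81 [ 0.6043 -0.1721 -0.    ] [ 0.5942 -0.1626  0.0564]
lift [233. 156.] 0.68 [0.6534 0.1383 0.    ] [0.6487 0.1375 0.0225]
lift [242. 173.] 0.64 [0.5977 0.1088 0.    ] [0.5921 0.1083 0.0323]
platen_seat [328. 158.] 0.92 [ 0.6296 -0.1693  0.06  ] [ 
[... 838 characters left out ...]
 0.51 [0.5832 0.2881 0.018 ] [0.58   0.2685 0.0284]
mount [236. 204.] 0.47 [0.489  0.1609 0.018 ] [0.4872 0.143  0.0285]
mount [280. 168.] 0.41 [0.6867 0.4005 0.018 ] [0.689  0.4108 0.013 ]
mount [234. 216.] 0.17 [0.4722 0.0859 0.018 ] [0.4712 0.0744 0.0252]
mould [264. 187.] 0.73 [0.6056 0.2935 0.    ] [0.5972 0.2462 0.0255]
lift [292. 266.] 0.83 [ 0.5986 -0.1618  0.    ] [ 0.5828 -0.2223  0.0497]
platen_seat [306. 251.] 0.66 [ 0.6298 -0.1843  0.06  ] [ 0.629  -0.1869  0.0621]
lever_grip [248. 229.] 0.73 [ 0.4919 -0.0915  0.085 ] [ 0.4902 -0.1045  0.0937]
lever_pivot [279. 240.] 0.73 [ 0.5626 -0.1583  0.085 ] [ 0.5725 -0.1132  0.0525]
[0.1813 0.5457 0.2313] [0.5018 3.1012 0.0002] 0.0187 1.0
```

View pics/a.png

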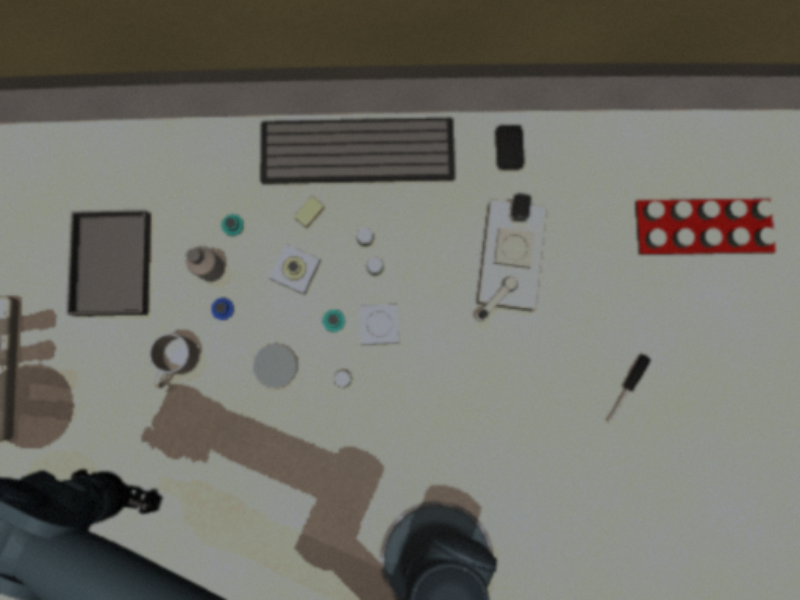

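View pics/b.png

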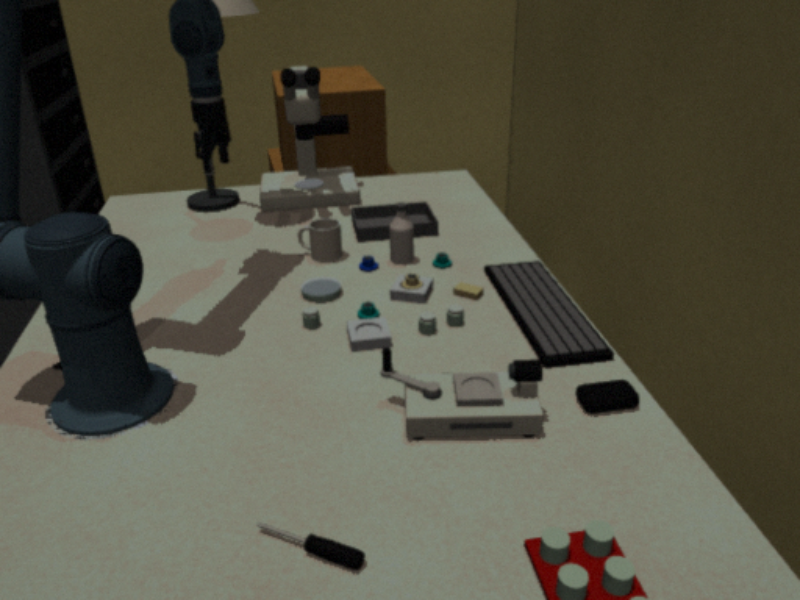

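The mount candidates in the top picture (512 px scale) are:
- off-white with its knob, in a mould, at (188,171)
- turquoise at (213,205) and (149,144)
- blue at (143,197)

Only the one at (188,171) is off-white and sits in a mould. The lift platen is at (328,158), with the handle at lower left, about (309,200). I'll move above the mount and confirm with the wrist camera.

apply_moves(
  steps=[
    [100,[-59,-15,0],[0,0,-0.05]],
    [100,[-59,-12,0],[0,0,-0.05]],
    [100,[-60,-9,0],[0,0,-0.05]],
    [100,[-60,-6,0],[0,0,-0.05]],
    [100,[-59,-3,0],[0,0,0]],
  ],
  force=30,
)

```text
clock: 1.62
tcp_pos: [0.4609, 0.4364, 0.2317]
eef_rot: [0.19, 3.135, 0.001]
ft_force: [-0.4, 0.7, 0.0]
grip_width: 0.0855
gripper_force: 0.0
```

```bash
cat >> h.py <<'E'
def delta(p):
    o=observe(); M=R.from_rotvec(o["eef_rot"]).as_matrix(); print("tcp",np.round(o["tcp_pos"],4),"tooly deg",np.degrees(np.arctan2(M[1,1],M[0,1])).round(1),"z",M[:,2].round(3),"t",o["clock"],"F",np.round(o["ft_force"],1)); print("d mm",(M.T@(np.array(p)-o["tcp_pos"])*1000).round(1))
E
python3 -c "
from h import *
delta([.592,.284,.231])"
```

```text
tcp [0.4609 0.4364 0.2317] tooly deg 83.1 z [ 0.     0.001 -1.   ] t 1.625 F [-0.4  0.7  0. ]
d mm [-148.5 -135.5    0.7]
```

apply_moves(
  steps=[
    [100,[-37,-34,0],[0,0,0]],
    [100,[-37,-34,0],[0,0,0]],
    [100,[-37,-34,0],[0,0,0]],
    [100,[-37,-33,0],[0,0,0]],
    [100,[0,0,0],[0,0,0]],
  ],
)

```text
clock: 2.25
tcp_pos: [0.592, 0.2824, 0.2308]
eef_rot: [0.198, 3.135, -0.001]
ft_force: [-0.8, 0.4, -0.3]
grip_width: 0.085
gripper_force: 0.0
```

```bash
python3 - <<'E'
from h import *
s=snapshot("wrist"); save(s,"c.png",k=1.5)
print(s["T"].round(3))
for t,z in (("mount",.018),("mould",.0)):
    for q in spot_in(s,t): 
        b=q["box"]; print(t,np.round(b),round(q["confidence"],2))
    for q in spot_point(s,t): print(np.round(q["position"]),round(q["confidence"],2),at_z(s,q["position"],z).round(4),depth_pt(s,q["position"]))
# knob top by height
zz=s["z_map"]; v,u=np.nonzero(zz>0); 
P=np.array([ray(s,(a,b)) for a,b in zip(u[::2],v[::2])])*zz[v,u][::2,None]; P=P@s["T"][:3,:3].T+s["T"][:3,3]
m=np.hypot(P[:,0]-.592,P[:,1]-.284)<.03; k=m&(P[:,2]>.041)&(P[:,2]<.05); f=m&(P[:,2]>.022)&(P[:,2]<.03)
for g in (k,f): print(g.sum(),P[g].min(0),P[g].max(0),np.median(P[g],0))
delta([.592,.284,.031])
E
```

```text
[[ 0.127  0.942  0.31   0.51 ]
 [ 0.992 -0.121 -0.039  0.294]
 [ 0.     0.313 -0.95   0.373]
 [ 0.     0.     0.     1.   ]]
mount [366.  52. 409.  96.] 0.93
mount [353. 206. 389. 244.] 0.9
mount [237. 147. 282. 189.] 0.67
mount [152.  56. 200. 101.] 0.61
[374. 221.] 0.84 [0.6867 0.418  0.018 ] [0.68522934 0.41693822 0.02097835]
[386.  75.] 0.82 [0.5161 0.4339 0.018 ] [0.51599417 0.43081235 0.02573703]
[173.  77.] 0.7 [0.4891 0.2054 0.018 ] [0.48953201 0.20739941 0.02586903]
[259. 164.] 0.58 [0.5968 0.2853 0.018 ] [0.59037266 0.28590342 0.04423873]
[93. 80.] 0.46 [0.4797 0.1174 0.018 ] [0.47961518 0.11686    0.01689261]
mould [219. 121. 304. 208.] 0.83
mould [382. 126. 507. 204.] 0.66
[94. 79.] 0.72 [0.4781 0.1103 0.    ] [0.47958726 0.11881019 0.0173113 ]
[263. 161.] 0.59 [0.5978 0.2895 0.    ] [0.58760235 0.28994621 0.04355935]
281 [0.5837981  0.27098602 0.04111327] [0.61256677 0.29984344 0.04580651] [0.59782535 0.2852071  0.04354649]
651 [0.56260639 0.25411738 0.02203158] [0.62153202 0.31334097 0.0293145 ] [0.58413533 0.28298788 0.02477098]
tcp [0.5889 0.2866 0.2314] tooly deg 83.2 z [-0.  0. -1.] t 2.5 F [-0.  -0.2  0.6]
d mm [ -3.5  -2.3 200.4]
```

View pics/c.png

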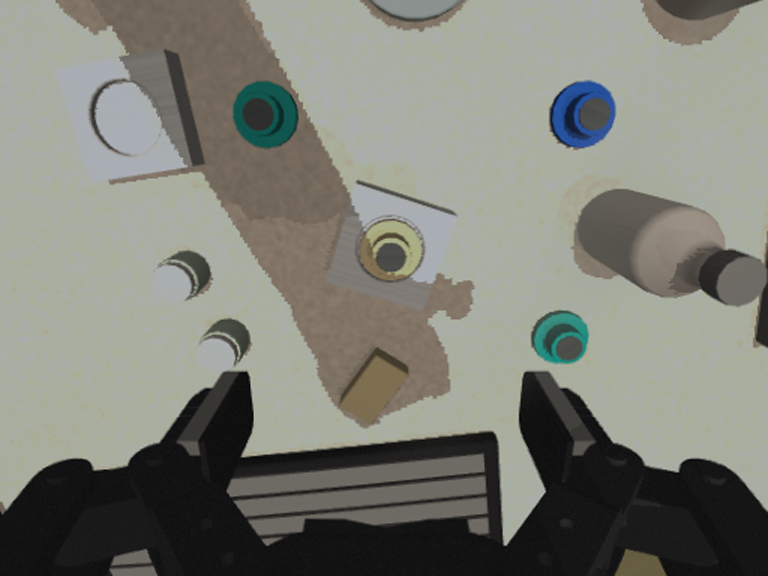

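The wrist view shows the off-white mount in its mould at (260,167) in the 512 px image. Turquoise copies are at (177,76) and (374,225) and a blue one is at (388,76), none of them in a mould. The knob top measures z 0.044 and 29 mm across, centred at (0.598, 0.285), which matches the description.

apply_moves(
  steps=[
    [100,[-9,0,45],[0,0,0]],
    [100,[0,0,45],[0,0,0]],
    [100,[0,0,45],[0,0,0]],
    [100,[0,0,0],[0,0,0]],
  ],
)

```text
clock: 3.0
tcp_pos: [0.5943, 0.2843, 0.0923]
eef_rot: [-0.186, -3.128, 0.005]
ft_force: [-0.3, -0.3, 0.1]
grip_width: 0.0854
gripper_force: 0.0
```

```bash
cat >> h.py <<'E'
def cloud(s,st=1):
    zz=s["z_map"]; v,u=np.nonzero(zz>0); v,u=v[::st],u[::st]
    x=(u-s["cx"])/s["fx"]; y=(v-s["cy"])/s["fy"]; a,b=x,y
    for _ in range(20): f=1+s["k1"]*(a*a+b*b); a,b=x/f,y/f
    return (np.stack([a,b,np.ones_like(a)],1)*zz[v,u][:,None])@s["T"][:3,:3].T+s["T"][:3,3]
E
python3 - <<'E'
from h import *
for i in range(3):
    s=snapshot("wrist"); P=cloud(s)
    m=np.hypot(P[:,0]-.598,P[:,1]-.285)<.022; k=m&(P[:,2]>.0405)&(P[:,2]<.05)
    c,r=cv2.minEnclosingCircle(P[k][:,:2].astype(np.float32)); print(k.sum(),c,r,P[k][:,2].mean())
    delta([c[0],c[1],.029])
E
```

```text
1439 (0.5985364317893982, 0.28556081652641296) 0.015102788805961609 0.04352809416246102
tcp [0.5965 0.2849 0.0953] tooly deg 83.2 z [-0.004 -0.001 -1.   ] t 3.05 F [-0.   0.4  1.4]
d mm [-2.2  1.  66.3]
1414 (0.598530650138855, 0.28529977798461914) 0.015176549553871155 0.043562253989903134
tcp [0.5985 0.2854 0.0975] tooly deg 83.2 z [ 0.  0. -1.] t 3.1 F [0.2 0.2 0.2]
d mm [-0.  -0.1 68.5]
1397 (0.5983717441558838, 0.2855038344860077) 0.015055130235850811 0.0435661374674826
tcp [0.5997 0.2856 0.0988] tooly deg 83.1 z [ 0.003  0.001 -1.   ] t 3.15 F [ 0.1 -0.5  0.5]
d mm [ 1.5 -0.4 69.8]
```

apply_moves(
  steps=[
    [100,[1,0,30],[0,0,0]],
    [100,[0,0,25],[0,0,0]],
    [100,[0,0,12],[0,0,0]],
    [100,[0,0,0],[0,0,0]],
    [100,[0,0,0],[0,0,0]],
  ],
)

```text
clock: 3.78
tcp_pos: [0.599, 0.2851, 0.0311]
eef_rot: [0.189, 3.133, 0.002]
ft_force: [-0.7, 0.7, -0.5]
grip_width: 0.0855
gripper_force: 0.0
```

```bash
python3 -c "
from h import *
delta([.5985,.2855,.029])"
```

```text
tcp [0.599  0.2851 0.0311] tooly deg 83.1 z [ 0.003  0.001 -1.   ] t 3.775 F [-0.7  0.7 -0.5]
d mm [0.6 0.3 2.1]
```

apply_moves(
  steps=[
    [30,[0,0,1],[0,0,0]],
    [20,[0,0,0],[0,0,0]],
    [10,[0,0,0],[0,0,0]],
    [10,[0,0,0],[0,0,0]],
    [10,[0,0,0],[0,0,0]],
  ],
)

```text
clock: 4.4
tcp_pos: [0.598, 0.2847, 0.0287]
eef_rot: [0.19, 3.135, 0.001]
ft_force: [-0.2, -0.9, 3.6]
grip_width: 0.0288
gripper_force: 29.8
```

apply_moves(
  steps=[
    [10,[0,0,-15],[0,0,0]],
    [10,[0,0,-40],[0,0,0]],
    [10,[0,0,-55],[0,0,0]],
    [10,[0,0,-50],[0,0,0]],
    [10,[0,0,0],[0,0,0]],
  ],
)

```text
clock: 5.03
tcp_pos: [0.6008, 0.2857, 0.1949]
eef_rot: [0.189, 3.126, 0.007]
ft_force: [0.1, 0.5, -1.4]
grip_width: 0.0282
gripper_force: 29.7
```

```bash
python3 - <<'E'
from h import *
delta([.63,-.172,.19])
print(observe()["grip_width"],observe()["gripper_force"])
s=snapshot("top"); save(s,"d.png",(285,110,365,220),5)
w=snapshot("wrist"); P=cloud(w); 
# bottom of mount not visible; just report knob top height in grip
o=observe(); M=R.from_rotvec(o["eef_rot"]).as_matrix(); Q=(P-o["tcp_pos"])@M
P2=cloud(s); m=(np.abs(P2[:,0]-.63)<.035)&(np.abs(P2[:,1]+.17)<.035)&(P2[:,2]>.055)&(P2[:,2]<.07)
print(P2[m].mean(0),m.sum())
(c,sz,a)=cv2.minAreaRect(P2[m][:,:2].astype(np.float32)); print(c,sz,a)
m=(np.abs(P2[:,0]-.60)<.16)&(np.abs(P2[:,1]+.17)<.1)&(P2[:,2]>.042)&(P2[:,2]<.07); print(cv2.minAreaRect(P2[m][:,:2].astype(np.float32)))
E
```

```text
tcp [0.6008 0.2857 0.1949] tooly deg 83.1 z [ 0.01   0.004 -1.   ] t 5.025 F [ 0.1  0.5 -1.4]
d mm [ -84.1 -450.9    3.5]
0.028182214491880252 29.71082031726837
[ 0.62941311 -0.17042356  0.06117023] 428
(0.6298965811729431, -0.17010220885276794) (0.06917096674442291, 0.06992553174495697) 89.03548431396484
((0.6011128425598145, -0.1671355962753296), (0.11923114210367203, 0.2615937888622284), 80.8201904296875)
```

View pics/d.png

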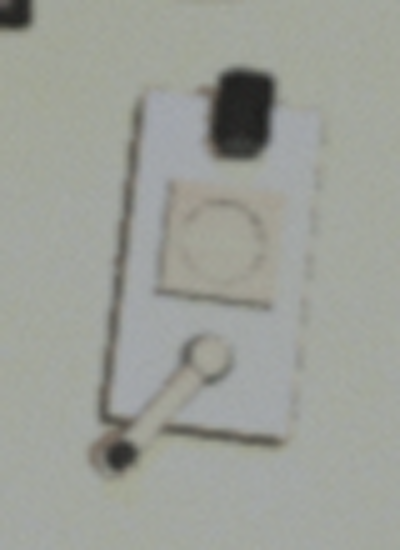

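apply_moves(
  steps=[
    [10,[-8,-45,0],[0,0,0]],
    [10,[-8,-59,0],[0,0,0]],
    [10,[-8,-59,0],[0,0,0]],
    [10,[-8,-59,0],[0,0,0]],
    [10,[-8,-59,0],[0,0,0]],
  ],
)

```text
clock: 5.75
tcp_pos: [0.6018, -0.0008, 0.1862]
eef_rot: [-0.189, -3.132, -0.0]
ft_force: [0.7, -0.2, -0.4]
grip_width: 0.0286
gripper_force: 29.8
```

apply_moves(
  steps=[
    [10,[-8,-50,0],[0,0,0]],
    [10,[0,-20,0],[0,0,0]],
    [10,[0,0,0],[0,0,0]],
    [10,[0,0,0],[0,0,0]],
  ],
)

```text
clock: 6.25
tcp_pos: [0.6025, -0.0681, 0.1876]
eef_rot: [-0.187, -3.135, -0.002]
ft_force: [-0.2, 0.0, -0.1]
grip_width: 0.0285
gripper_force: 29.8
```

```bash
python3 - <<'E'
from h import *
delta([.63,-.17,.195]); print(observe()["grip_width"])
for i in range(2):
    w=snapshot("wrist")
    for t,z in (("platen_seat",.06),("lever_grip",.085),("lever_pivot",.085)):
        for q in spot_point(w,t)[:2]: print(t,np.round(q["position"]),round(q["confidence"],2),at_z(w,q["position"],z).round(4))
P=cloud(w); b=(np.abs(P[:,0]-.63)<.05)&(np.abs(P[:,1]+.17)<.05)
m=b&(P[:,2]>.062)&(P[:,2]<.067); (c,sz,a)=cv2.minAreaRect(P[m][:,:2].astype(np.float32)); print("plate",c,sz,a,m.sum(),P[m].mean(0))
f=b&(P[:,2]>.0575)&(P[:,2]<.062)&(np.hypot(P[:,0]-c[0],P[:,1]-c[1])<.03); print("seat",f.sum(),cv2.minEnclosingCircle(P[f][:,:2].astype(np.float32)),P[f].mean(0))
save(w,"e.png",k=1.5)
np.save("w.npy",P); 
E
```

```text
tcp [ 0.6025 -0.0681  0.1876] tooly deg 83.2 z [-0.001  0.001 -1.   ] t 6.25 F [-0.2  0.  -0.1]
d mm [-39.4 -97.9  -7.6]
0.028520012679308104
platen_seat [147. 221.] 0.81 [ 0.6276 -0.1751  0.06  ]
lever_grip [193.  44.] 0.82 [ 0.4859 -0.0993  0.085 ]
lever_pivot [135. 143.] 0.94 [ 0.5508 -0.1584  0.085 ]
platen_seat [150. 219.] 0.9 [ 0.6276 -0.172   0.06  ]
lever_grip [196.  45.] 0.72 [ 0.4875 -0.0979  0.085 ]
lever_grip [151. 219.] 0.3 [ 0.6178 -0.1604  0.085 ]
lever_pivot [134. 144.] 0.77 [ 0.5527 -0.1594  0.085 ]
plate (0.6264470815658569, -0.17123490571975708) (0.07489018142223358, 0.07487574219703674) 81.00394439697266 3494 [ 0.62443019 -0.1707851   0.0632361 ]
seat 2200 ((0.6251672506332397, -0.17060250043869019), 0.029159339144825935) [ 0.62711097 -0.1722367   0.05930439]
```

View pics/e.png

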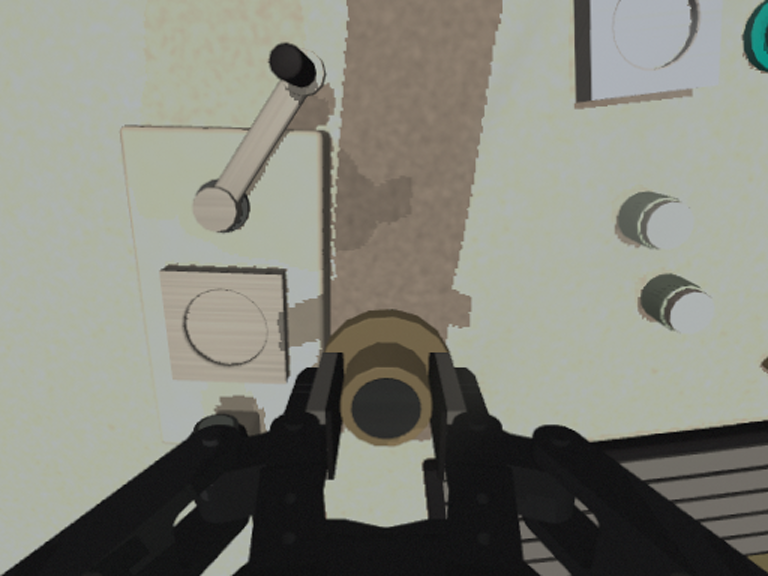

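The wrist view shows the seat at (150,218), the handle top at (195,43), the pivot at (146,140), and the held mount's knob at (257,271), upright in the fingers. Next I'll check the mount's offset in the hand.

```bash
cat > chk.py <<'E'
from h import *
w=snapshot("wrist"); o=observe(); P=cloud(w); M=R.from_rotvec(o["eef_rot"]).as_matrix(); Q=(P-o["tcp_pos"])@M
m=(np.abs(Q[:,0])<.03)&(np.abs(Q[:,1])<.0138)&(Q[:,2]<-.0135)&(Q[:,2]>-.0195)
print(m.sum(),Q[m].min(0),Q[m].max(0),Q[m].mean(0))
m=(np.abs(Q[:,0])<.03)&(np.abs(Q[:,1])<.03)&(Q[:,2]>-.004)&(Q[:,2]<.006)
c,r=cv2.minEnclosingCircle(Q[m][:,:2].astype(np.float32)); print("flange",m.sum(),Q[m].min(0),Q[m].max(0))
delta([.627,-.1715,.195])
E
python3 chk.py
```

```text
2558 [-0.01509824 -0.0137807  -0.01937954] [ 0.01420839  0.01377448 -0.01350486] [ 0.00038269  0.00023952 -0.01499717]
flange 1818 [ 0.00137541 -0.01997913 -0.00398942] [0.02339129 0.02170261 0.00599058]
tcp [ 0.6031 -0.0692  0.1884] tooly deg 83.1 z [ 0.  0. -1.] t 6.7 F [-0.3 -0.4 -0.6]
d mm [-36.  -98.7  -6.6]
```

apply_moves(
  steps=[
    [10,[-18,-50,0],[0,0,0]],
    [10,[-18,-49,0],[0,0,0]],
    [10,[0,0,45],[0,0,0]],
    [10,[0,0,38],[0,0,0]],
    [10,[0,0,0],[0,0,0]],
  ],
)

```text
clock: 7.32
tcp_pos: [0.6238, -0.1713, 0.1017]
eef_rot: [-0.19, -3.128, -0.004]
ft_force: [-0.6, 0.5, -0.3]
grip_width: 0.0289
gripper_force: 29.9
```

apply_moves(
  steps=[
    [10,[0,0,0],[0,0,0]],
  ],
)

```text
clock: 7.45
tcp_pos: [0.6276, -0.1724, 0.1068]
eef_rot: [0.189, 3.134, -0.001]
ft_force: [-0.1, -0.1, 0.7]
grip_width: 0.0283
gripper_force: 29.9
```

```bash
python3 - <<'E'
from h import *
w=snapshot("wrist")
delta([.627,-.1715,.071])
P=cloud(w); m=(np.abs(P[:,0]-.627)<.05)&(np.abs(P[:,1]+.1715)<.05)&(P[:,2]>.061)&(P[:,2]<.068)
Q=P[m]; c,s=np.cos(np.radians(-9)),np.sin(np.radians(-9)); L=np.stack([Q[:,0]*c+Q[:,1]*s,-Q[:,0]*s+Q[:,1]*c],1)
a=np.percentile(L,1,0);b=np.percentile(L,99,0); print("extent",b-a); 
for k in (a,b): print(k)
for p in ((.627,-.1715),observe()["tcp_pos"][:2]): print(p[0]*c+p[1]*s,-p[0]*s+p[1]*c)
s1=snapshot("side"); print([ (np.round(q["position"]),at_z(s1,q["position"],.06)) for q in spot_point(s1,"platen_seat")[:1]])
save(w,"f.png",(60,100,420,384),2)
E
```

```text
tcp [ 0.6283 -0.1726  0.1076] tooly deg 83.1 z [ 0.003 -0.001 -1.   ] t 7.5 F [ 0.7 -0.2 -0.6]
d mm [ 1.6  1.  36.5]
extent [0.05446259 0.07273458]
[ 0.60865776 -0.10776066]
[ 0.66312035 -0.03502608]
0.646109100307551 -0.07130414083184138
0.647569487473257 -0.07217416465031021
[(array([305., 248.]), array([ 0.6293644 , -0.16927391,  0.06      ]))]
```

View pics/f.png

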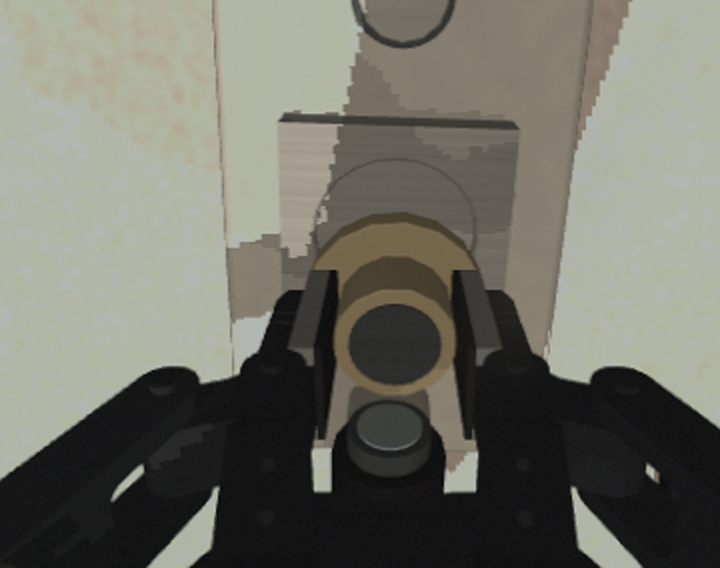

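The crop shows the mount centred over the seat, with the seat rim (395,205) concentric with the flange in the left-right direction. The plate edges put the seat at (0.6266, -0.1715), so I need about a 1 mm correction before lowering.

apply_moves(
  steps=[
    [10,[1,1,12],[0,0,0]],
    [10,[0,0,12],[0,0,0]],
    [10,[0,0,4],[0,0,0]],
    [10,[0,0,0],[0,0,0]],
    [10,[0,0,0],[0,0,0]],
  ],
)

```text
clock: 8.22
tcp_pos: [0.6262, -0.1712, 0.0775]
eef_rot: [0.19, 3.135, -0.0]
ft_force: [-1.0, -0.6, 0.0]
grip_width: 0.0286
gripper_force: 29.9
```

```bash
python3 chk.py; python3 -c "
from h import *
snapshot('wrist')
delta([.6268,-.1715,.071])"
```

```text
2542 [-0.01465007 -0.01378387 -0.01948087] [ 0.01462356  0.01378493 -0.01350232] [ 0.00051994  0.00017711 -0.01482328]
flange 1809 [ 0.001777   -0.02011468 -0.00398969] [0.02348362 0.02212088 0.00598987]
tcp [ 0.6263 -0.1713  0.0776] tooly deg 83.1 z [ 0.001 -0.    -1.   ] t 8.275 F [-0.2  0.2 -1. ]
d mm [-8.000e-01 -1.000e-01 -1.174e+02]
tcp [ 0.6264 -0.1713  0.0777] tooly deg 83.1 z [ 0.001 -0.    -1.   ] t 8.325 F [ 0.1 -0.3  0. ]
d mm [-0.5 -0.1  6.7]
```

apply_moves(
  steps=[
    [10,[-0.4,0,2.5],[0,0,0]],
    [10,[0,0,1.5],[0,0,0]],
    [10,[0,0,1],[0,0,0]],
    [10,[0,0,0.5],[0,0,0]],
    [10,[0,0,0],[0,0,0]],
  ],
)

```text
clock: 8.95
tcp_pos: [0.6264, -0.1712, 0.0717]
eef_rot: [-0.19, -3.136, -0.0]
ft_force: [-0.7, -0.7, -0.6]
grip_width: 0.0286
gripper_force: 29.9
```

```bash
python3 -c "
from h import *
for i in range(2):
  snapshot('wrist')
  delta([.6268,-.1715,.071])"
```

```text
tcp [ 0.6264 -0.1712  0.0718] tooly deg 83.1 z [ 0.  0. -1.] t 9.0 F [-0.5  0.3 -0.2]
d mm [-0.4 -0.3  0.8]
tcp [ 0.6264 -0.1712  0.0718] tooly deg 83.1 z [ 0.  0. -1.] t 9.05 F [ 0.4 -0.4 -0.9]
d mm [-0.4 -0.3  0.8]
```

apply_moves(
  steps=[
    [10,[0,0,0.6],[0,0,0]],
    [10,[0,0,0.4],[0,0,0]],
    [10,[0,0,0],[0,0,0]],
  ],
)

```text
clock: 9.43
tcp_pos: [0.6264, -0.1712, 0.0707]
eef_rot: [0.19, 3.136, 0.0]
ft_force: [0.8, 0.5, -0.9]
grip_width: 0.0288
gripper_force: 29.9
```

apply_moves(
  steps=[
    [10,[0,0,0.5],[0,0,0]],
    [10,[0,0,0],[0,0,0]],
    [10,[0,0,0],[0,0,0]],
  ],
)

```text
clock: 9.8
tcp_pos: [0.6264, -0.1712, 0.0707]
eef_rot: [0.19, 3.136, -0.0]
ft_force: [-1.2, 0.9, 3.6]
grip_width: 0.0286
gripper_force: 30.1
```

Contact is felt at 3.6 N, with the underside at the seat floor height. Releasing now.

apply_moves(
  steps=[
    [50,[0,0,0],[0,0,0]],
    [80,[0,0,0],[0,0,0]],
    [80,[0,0,0],[0,0,0]],
    [80,[0,0,0],[0,0,0]],
    [80,[0,0,0],[0,0,0]],
  ],
)

```text
clock: 10.42
tcp_pos: [0.6264, -0.1712, 0.0702]
eef_rot: [-0.19, -3.136, -0.0]
ft_force: [0.4, 0.0, -0.4]
grip_width: 0.0682
gripper_force: 0.0
```

apply_moves(
  steps=[
    [80,[0,0,-15],[0,0,0]],
    [80,[0,0,-45],[0,0,0]],
    [80,[0,0,-40],[0,0,0]],
    [80,[0,0,0],[0,0,0]],
    [80,[0,0,0],[0,0,0]],
  ],
)

```text
clock: 11.05
tcp_pos: [0.6265, -0.1712, 0.1707]
eef_rot: [0.19, 3.135, -0.0]
ft_force: [-0.2, 0.0, -0.3]
grip_width: 0.0682
gripper_force: 0.0
```

```bash
python3 - <<'E'
from h import *
w=snapshot("wrist"); w=snapshot("wrist"); P=cloud(w)
b=np.hypot(P[:,0]-.6268,P[:,1]+.1715)<.03
m=b&(P[:,2]>.081)&(P[:,2]<.09); print("knob",cv2.minEnclosingCircle(P[m][:,:2].astype(np.float32)),P[m][:,2].mean())
k=P[m]; A=np.c_[k[:,:2]-k[:,:2].mean(0),np.ones(len(k))]; print("slope",np.linalg.lstsq(A,k[:,2],rcond=None)[0])
m=(np.abs(P[:,0]-.627)<.05)&(np.abs(P[:,1]+.1715)<.05)&(P[:,2]>.061)&(P[:,2]<.0655); print("plate",cv2.minAreaRect(P[m][:,:2].astype(np.float32)),P[m][:,2].mean())
g=(P[:,2]>.095)&(P[:,2]<.112)&(P[:,0]<.56); print("handle top",g.sum(),np.median(P[g],0) if g.any() else 0)
for t in ("lever_grip","lever_pivot"): print(t,[(np.round(q["position"]),round(q["confidence"],2),at_z(w,q["position"],.085).round(4)) for q in spot_point(w,t)[:2]])
save(w,"g.png",k=1.5); delta([.49,-.1,.2])
E
```

```text
knob ((0.6270202398300171, -0.17094485461711884), 0.015060781501233578) 0.0854823664914121
slope [ 0.02181045 -0.0012349   0.08548237]
plate ((0.6267078518867493, -0.17141124606132507), (0.07352502644062042, 0.07482422888278961), 81.1106185913086) 0.06323531147463564
handle top 0 0
lever_grip []
lever_pivot [(array([260.,  99.]), 0.89, array([ 0.5527, -0.1591,  0.085 ]))]
tcp [ 0.6255 -0.1708  0.1689] tooly deg 83.1 z [-0.003  0.001 -1.   ] t 11.25 F [-1.2  0.3  0.4]
d mm [143.1  54.  -30.7]
```

View pics/g.png

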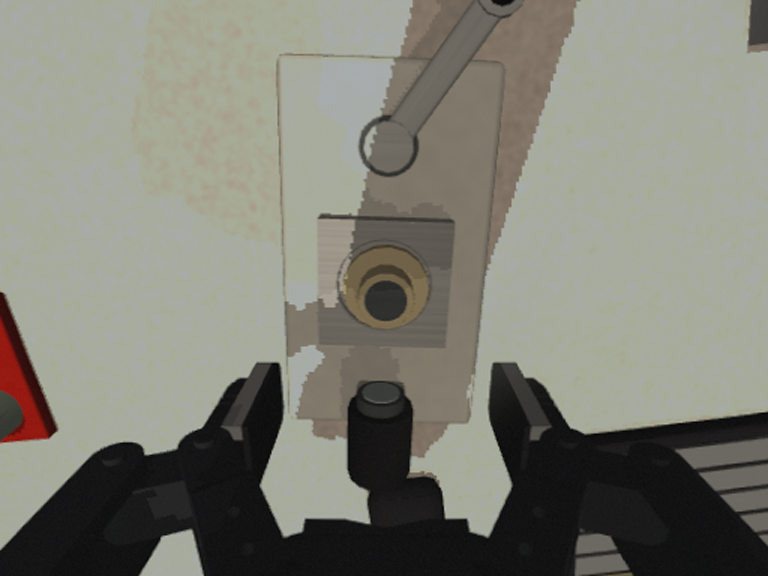

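The mount sits home: its top reads 0.0855 against a plate reading of 0.0632, and it is within 0.5 mm of centre. The picture shows the flange inside the seat at (257,190) and the pivot at (259,98). Next is the lever, where the geometry and the network agree on a handle at about (0.487, -0.098).

apply_moves(
  steps=[
    [80,[49,18,0],[0,0,0]],
    [80,[49,19,0],[0,0,0]],
    [80,[49,19,0],[0,0,0]],
    [80,[0,0,0],[0,0,0.16]],
    [80,[0,0,0],[0,0,0.16]],
  ],
)

```text
clock: 11.88
tcp_pos: [0.4856, -0.0972, 0.1695]
eef_rot: [-0.694, -3.062, -0.0]
ft_force: [0.5, -0.0, 0.1]
grip_width: 0.0681
gripper_force: 0.0
```

apply_moves(
  steps=[
    [80,[0,0,0],[0,0,0.16]],
    [80,[0,0,0],[0,0,0.16]],
    [80,[0,0,0],[0,0,0]],
    [80,[0,0,0],[0,0,0]],
  ],
)

```text
clock: 12.38
tcp_pos: [0.4869, -0.0978, 0.1699]
eef_rot: [-1.163, -2.918, -0.0]
ft_force: [0.5, 0.2, -0.2]
grip_width: 0.0682
gripper_force: 0.0
```

```bash
python3 - <<'E'
from h import *
w=snapshot("wrist"); P=cloud(w); print(observe()["joints"])
g=(P[:,2]>.099)&(P[:,2]<.111)&(np.hypot(P[:,0]-.487,P[:,1]+.098)<.03)
print(g.sum()); 
if g.any(): print(cv2.minEnclosingCircle(P[g][:,:2].astype(np.float32)),P[g].mean(0))
for t in ("lever_grip","lever_pivot"): print(t,[(np.round(q["position"]),round(q["confidence"],2),at_z(w,q["position"],.085).round(4)) for q in spot_point(w,t)[:2]])
save(w,"i.png",k=1.5); delta([.4872,-.098,.072])
E
```

```text
[-3.26045590e-01  2.48620797e-01 -2.60488652e-01  1.06226060e+00
  9.94991701e-05  4.32971315e-01]
394
((0.4863850772380829, -0.09823743253946304), 0.008111980743706226) [ 0.48569075 -0.09765121  0.10453966]
lever_grip [(array([257., 201.]), 0.82, array([ 0.4882, -0.0999,  0.085 ]))]
lever_pivot [(array([261., 295.]), 0.66, array([ 0.553, -0.157,  0.085]))]
tcp [ 0.4871 -0.0979  0.1701] tooly deg 46.5 z [-0.  0. -1.] t 12.525 F [ 0.2  0.  -0. ]
d mm [-0.2 -0.  98.1]
```

View pics/i.png

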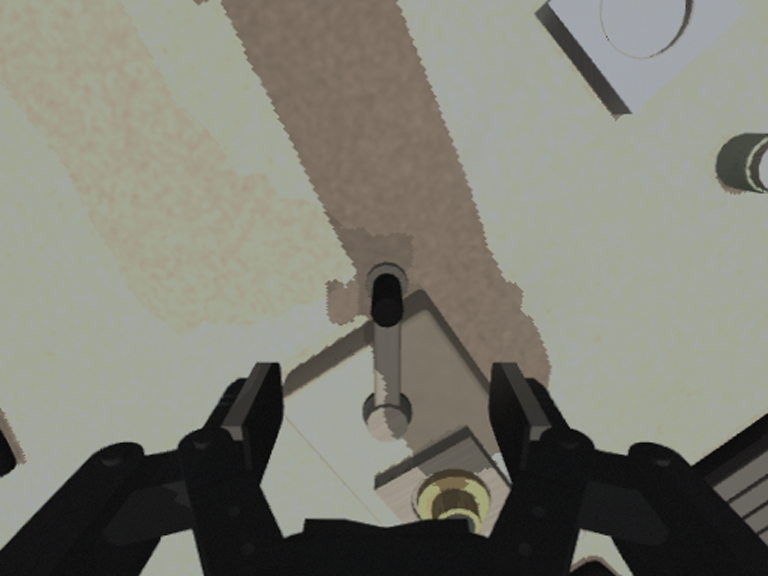

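The handle (258,200) is straight ahead between the fingers and the arm runs radially to the pivot at (258,277). Descending and gripping.

apply_moves(
  steps=[
    [80,[0,0,40],[0,0,0]],
    [80,[0,0,40],[0,0,0]],
    [80,[0,0,16],[0,0,0]],
    [80,[0,0,0],[0,0,0]],
    [80,[0,0,0],[0,0,0]],
  ],
  force=40,
)

```text
clock: 13.15
tcp_pos: [0.4879, -0.0981, 0.0751]
eef_rot: [1.165, 2.916, 0.0]
ft_force: [0.5, 0.5, 1.6]
grip_width: 0.068
gripper_force: 0.0
```

apply_moves(
  steps=[
    [20,[0,0,0],[0,0,0]],
    [5,[0,0,0],[0,0,0]],
    [5,[0,0,0],[0,0,0]],
    [5,[0,0,0],[0,0,0]],
    [5,[0,0,0],[0,0,0]],
  ],
)

```text
clock: 13.78
tcp_pos: [0.4876, -0.0979, 0.0748]
eef_rot: [1.166, 2.916, 0.0]
ft_force: [-1.0, 0.7, 5.2]
grip_width: 0.015
gripper_force: 38.9
```

```bash
python3 -c "
from h import *
delta([.4872,-.098,.073]);o=observe();print(o['joints'],o['moment'])"
```

```text
tcp [ 0.4876 -0.0979  0.0748] tooly deg 46.4 z [ 0.001 -0.    -1.   ] t 13.775 F [-1.   0.7  5.2]
d mm [ 0.2 -0.3  1.8]
[-3.25973049e-01  3.30905479e-01 -4.15291330e-01  8.23694247e-01
  2.63154180e-04  4.34812403e-01] [ 0.10537559  0.11797791 -0.00929791]
```

apply_moves(
  steps=[
    [5,[0,-2.25,0],[0,0,-0.025]],
    [5,[-0.1,-2.25,0],[0,0,-0.025]],
    [5,[0,0,0],[0,0,0]],
    [5,[0,0,0],[0,0,0]],
  ],
)

```text
clock: 14.28
tcp_pos: [0.4851, -0.1007, 0.0748]
eef_rot: [1.091, 2.944, 0.004]
ft_force: [1.3, 4.2, 5.9]
grip_width: 0.0147
gripper_force: 39.2
```

apply_moves(
  steps=[
    [5,[0,-2.25,0],[0,0,-0.025]],
    [5,[-0.1,-2.25,0],[0,0,-0.025]],
    [5,[0,0,0],[0,0,0]],
    [5,[0,0,0],[0,0,0]],
  ],
)

```text
clock: 14.78
tcp_pos: [0.4821, -0.1044, 0.0747]
eef_rot: [1.017, 2.971, 0.003]
ft_force: [1.5, 3.3, 6.2]
grip_width: 0.0146
gripper_force: 39.2
```

apply_moves(
  steps=[
    [5,[0,-2.25,0],[0,0,-0.025]],
    [5,[-0.1,-2.25,0],[0,0,-0.025]],
    [5,[0,0,0],[0,0,0]],
    [5,[0,0,0],[0,0,0]],
  ],
)

```text
clock: 15.28
tcp_pos: [0.479, -0.1086, 0.0747]
eef_rot: [0.943, 2.996, 0.0]
ft_force: [-0.7, 1.9, 6.5]
grip_width: 0.0147
gripper_force: 39.3
```

apply_moves(
  steps=[
    [5,[0,-2.25,0],[0,0,-0.025]],
    [5,[-0.1,-2.25,0],[0,0,-0.025]],
    [5,[0,0,0],[0,0,0]],
    [5,[0,0,0],[0,0,0]],
  ],
)

```text
clock: 15.78
tcp_pos: [0.4767, -0.1121, 0.0747]
eef_rot: [0.868, 3.018, 0.001]
ft_force: [0.4, 2.4, 5.9]
grip_width: 0.0147
gripper_force: 39.3
```

```bash
cat > lev.py <<'E'
from h import *
C=np.array([.5527,-.1597]); a0=np.arctan2(-.0979+.1597,.4876-.5527)
def rep(p,F):
    d=np.array(p[:2])-C; a=np.arctan2(d[1],d[0]); t=np.array([-np.sin(a),np.cos(a)])
    print("ang",round((a-a0)%6.2832,3),"r",round(np.hypot(*d)*1000,1),"Ft",round(float(np.dot(F[:2],t)),1),"Fr",round(float(np.dot(F[:2],d/np.hypot(*d))),1))
if __name__=="__main__":
    o=observe(); rep(o["tcp_pos"],o["ft_force"]); delta([.49,-.1,.075]); print(o["grip_width"],o["gripper_force"])
E
python3 lev.py
```

```text
ang 0.2 r 89.7 Ft -2.2 Fr 0.9
tcp [ 0.4767 -0.1121  0.0747] tooly deg 57.9 z [ 0.001  0.001 -1.   ] t 15.775 F [0.4 2.4 5.9]
d mm [-4.9 17.3 -0.2]
0.014657387455066992 39.29175853729248
```

One click: the resistance peaked and then fell, and the angle reads 0.200. Continuing with clicks two and three.

apply_moves(
  steps=[
    [5,[0,-2.25,0],[0,0,-0.025]],
    [5,[-0.1,-2.25,0],[0,0,-0.025]],
    [5,[0,0,0],[0,0,0]],
    [5,[0,0,0],[0,0,0]],
  ],
)

```text
clock: 16.27
tcp_pos: [0.4746, -0.1155, 0.0747]
eef_rot: [0.792, 3.039, 0.003]
ft_force: [1.6, 3.8, 6.9]
grip_width: 0.0154
gripper_force: 39.3
```

apply_moves(
  steps=[
    [5,[0,-2.25,0],[0,0,-0.025]],
    [5,[-0.1,-2.25,0],[0,0,-0.025]],
    [5,[0,-2.25,0],[0,0,-0.025]],
    [5,[-0.1,-2.25,0],[0,0,-0.025]],
    [5,[0,0,0],[0,0,0]],
  ],
)

```text
clock: 16.9
tcp_pos: [0.4702, -0.1244, 0.0747]
eef_rot: [0.639, 3.075, -0.0]
ft_force: [-0.3, 1.3, 6.6]
grip_width: 0.0147
gripper_force: 39.4
```

apply_moves(
  steps=[
    [5,[0,-2.25,0],[0,0,-0.025]],
    [5,[-0.1,-2.25,0],[0,0,-0.025]],
    [5,[0,0,0],[0,0,0]],
    [5,[0,0,0],[0,0,0]],
  ],
)

```text
clock: 17.4
tcp_pos: [0.4686, -0.1283, 0.0747]
eef_rot: [0.563, 3.09, 0.001]
ft_force: [-1.2, 2.6, 7.8]
grip_width: 0.0146
gripper_force: 39.4
```

```bash
python3 lev.py
```

```text
ang 0.402 r 89.8 Ft -2.0 Fr 2.0
tcp [ 0.4686 -0.1283  0.0747] tooly deg 69.4 z [ 0.001  0.    -1.   ] t 17.4 F [-1.2  2.6  7.8]
d mm [-10.   34.1  -0.2]
0.014611955372589651 39.3554824590683
```

apply_moves(
  steps=[
    [5,[0,-2.25,0],[0,0,-0.025]],
    [5,[-0.1,-2.25,0],[0,0,-0.025]],
    [5,[0,0,0],[0,0,0]],
    [5,[0,0,0],[0,0,0]],
  ],
)

```text
clock: 17.9
tcp_pos: [0.4673, -0.132, 0.0747]
eef_rot: [0.485, 3.103, 0.003]
ft_force: [-0.4, 3.9, 6.7]
grip_width: 0.0145
gripper_force: 39.4
```

apply_moves(
  steps=[
    [5,[0,-2.25,0],[0,0,-0.025]],
    [5,[-0.1,-2.25,0],[0,0,-0.025]],
    [5,[0,-2.25,0],[0,0,-0.025]],
    [5,[-0.1,-2.25,0],[0,0,-0.025]],
    [5,[0,0,0],[0,0,0]],
  ],
)

```text
clock: 18.52
tcp_pos: [0.4647, -0.1416, 0.0747]
eef_rot: [0.329, 3.124, -0.001]
ft_force: [-0.8, 1.2, 7.5]
grip_width: 0.0147
gripper_force: 39.4
```

apply_moves(
  steps=[
    [5,[0,-2.25,0],[0,0,-0.025]],
    [5,[-0.1,-2.25,0],[0,0,-0.025]],
    [5,[0,0,0],[0,0,0]],
    [5,[0,0,0],[0,0,0]],
  ],
)

```text
clock: 19.02
tcp_pos: [0.4639, -0.1459, 0.0747]
eef_rot: [0.252, 3.131, 0.0]
ft_force: [-1.4, 2.0, 8.0]
grip_width: 0.0148
gripper_force: 39.4
```

```bash
python3 lev.py
```

```text
ang 0.605 r 89.9 Ft -1.8 Fr 1.7
tcp [ 0.4639 -0.1459  0.0747] tooly deg 80.8 z [ 0.  0. -1.] t 19.025 F [-1.4  2.   8. ]
d mm [-18.5  49.4  -0.3]
0.014824402639565802 39.418383836746216
```

Three clicks felt: the force peaked and fell each time, and the angle is 0.605. Now the fourth.

apply_moves(
  steps=[
    [5,[0,-2.25,0],[0,0,-0.025]],
    [5,[-0.1,-2.25,0],[0,0,-0.025]],
    [5,[0,0,0],[0,0,0]],
    [5,[0,0,0],[0,0,0]],
  ],
)

```text
clock: 19.52
tcp_pos: [0.4633, -0.1497, 0.0747]
eef_rot: [0.173, 3.137, 0.002]
ft_force: [-1.6, 3.9, 8.3]
grip_width: 0.0147
gripper_force: 39.5
```

apply_moves(
  steps=[
    [5,[0,-2.25,0],[0,0,-0.025]],
    [5,[-0.1,-2.25,0],[0,0,-0.025]],
    [5,[0,-2.25,0],[0,0,-0.025]],
    [5,[-0.1,-2.25,0],[0,0,-0.025]],
    [5,[0,0,0],[0,0,0]],
  ],
)

```text
clock: 20.15
tcp_pos: [0.4626, -0.1597, 0.0747]
eef_rot: [-0.016, -3.141, 0.001]
ft_force: [-1.9, 0.8, 7.6]
grip_width: 0.0145
gripper_force: 39.4
```

apply_moves(
  steps=[
    [5,[0,-2.25,0],[0,0,-0.025]],
    [5,[-0.1,-1.75,0],[0,0,-0.02]],
    [5,[0,0,0],[0,0,0]],
    [5,[0,0,0],[0,0,0]],
    [5,[0,0,0],[0,0,0]],
  ],
)

```text
clock: 20.78
tcp_pos: [0.4627, -0.1635, 0.0747]
eef_rot: [0.054, -3.141, 0.001]
ft_force: [-2.7, 1.2, 7.6]
grip_width: 0.0151
gripper_force: 39.5
```

```bash
python3 lev.py; python3 - <<'E'
from h import *
s=snapshot("wrist"); 
for n in ("side","top"):
    s=snapshot(n); print(n,[(np.round(q["position"]),at_z(s,q["position"],.066).round(4),round(q["confidence"],2)) for q in spot_point(s,"mount")[:5]])
    P=cloud(s); m=(np.hypot(P[:,0]-.627,P[:,1]+.171)<.02)&(P[:,2]>.085)&(P[:,2]<.1); print(m.sum(),P[m].mean(0) if m.any() else 0)
E
python3 lev.py
```

```text
ang 0.802 r 90.1 Ft -1.3 Fr 2.7
tcp [ 0.4627 -0.1635  0.0747] tooly deg 92.0 z [-0.    -0.001 -1.   ] t 20.775 F [-2.7  1.2  7.6]
d mm [-29.5  62.6  -0.3]
0.015061627531856886 39.466672539711
side [(array([281., 167.]), array([0.6697, 0.3068, 0.066 ]), 0.65), (array([298., 187.]), array([0.6925, 0.1499, 0.066 ]), 0.65), (array([303., 247.]), array([ 0.6244, -0.1731,  0.066 ]), 0.49)]
90 [ 0.63035909 -0.17463123  0.09242396]
top [(array([325., 170.]), array([ 0.591 , -0.1555,  0.066 ]), 0.73), (array([150., 146.]), array([0.6774, 0.4033, 0.066 ]), 0.7), (array([143., 194.]), array([0.5218, 0.422 , 0.066 ]), 0.69), (array([326., 160.]), array([ 0.6227, -0.1619,  0.066 ]), 0.66), (array([213., 205.]), array([0.4856, 0.1995, 0.066 ]), 0.5)]
65 [ 0.63056412 -0.17045469  0.09105301]
ang 0.802 r 90.2 Ft -0.8 Fr 2.0
tcp [ 0.4626 -0.1635  0.0747] tooly deg 92.0 z [-0.001 -0.001 -1.   ] t 21.025 F [-2.   0.7  9.1]
d mm [-29.6  62.5  -0.4]
0.014784274857471788 39.46600019931793
```

The lever is steady at 0.80 rad, and the mount's top has risen to about 0.092 m. That is 6 mm of lift, or four clicks.

```bash
python3 -c "
from cell import *
print(finish_job())"
```

```text
the job is handed in; nothing more can be done
None
```

The job is handed in, with no verdict returned: the mount is home in the lift's seat, and the gripper is holding the lever at the fourth click (about 0.80 rad), with nothing else on the bench touched as far as I could tell.

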